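# Open the board holder by one hole and load the module

## Task

Widen the board holder by one hole: squeeze the red sprung button on its blue sliding tube, slide the tube away from the fixed jaw and let the button pop out into the very next hole, found by feel and without forcing the tube against its latch. Then lay the white module with the silver heat sink flat on the bed between the two jaws, its long side running from jaw to jaw, and let go. Leave the other things on the bench where they are.

Things in the scene. Friction and masses are not known exactly. Their poses are not given: they have to be found in the camera images.
- holder: Board holder fixed to the bench: grey base 270 (x) x 180 (y) x 10 mm; origin at the centre of its underside, z up. A 20 x 20 mm steel guide bar runs along x at y = -45 mm, z = 60 mm between two end blocks (x = -128 and +128 mm, 76 mm high); its holes are in its +y face, covered from above.
- bed (a point): On the top of the base (z 10 mm) at x = -115, y = +45 mm of the holder: foot of the middle of the fixed aluminium jaw's inner face. That jaw is 80 mm long in y, its top at z 26 mm. The bed goes from here towards the holder's +x.
- tube (a joint): Travel in m of the blue tube along the bar towards holder +x (away from the fixed jaw); 0 at the start, in the first hole. The next hole is between 0.037 and 0.063 (differs each time, not measured), a third 0.040 beyond it. 1.5 mm of play either way in a hole. Drag 2 to 5 N. At 0 the gap between the jaws is 50 mm; it grows with the travel.
- tube_mid (a point): Centre of the blue square tube, 44 mm long (x), 36 x 36 mm in section, at z 60 mm, axes as the holder. Red button, 18 mm across, in the middle of its -y side, presses towards +y; black pad for the other finger on its +y side; free finger room at both. A low arm (top at z 22 mm) crosses the bed to the sliding jaw (top at z 27 mm), face 20 mm to -x of this point.
- button (a joint): Depth in m the red button is pressed: 0 out (9 mm proud of the tube, tooth in a hole), about 0.004 when its tooth rides on the bar between holes, 0.0065 fully in (2.5 mm proud). Spring 3 N at 0, 8 N fully in. Pressed beyond 0.004 it frees the tube. Let go between holes it rides on the bar and pops out by itself over a hole, stopping the tube dead.
- post_top (a point): Top centre of the orange square grip post on the tube's arm, 14 x 14 mm, 48 mm high (z 22 to 70 mm over the bench), unloaded 8 mm in +x and 90 mm in +y from tube_mid. For moving the tube without touching the button. It is spring-mounted: it gives 1 mm per 4 N along the bar, up to 9 mm.
- tooth: The latch tooth inside the tube, carried by the button, unseen; it breaks if loaded sideways against a hole's edge with more than 16 N.
- module: Module to be loaded: white board 78 (x) x 60 (y) x 6 mm with a silver heat-sink block 40 (x) x 26 (y) mm on its middle, top at 28 mm; origin at the centre of its underside; 0.12 kg, loose on the bench.
- module_done: A finished module of the same shape, blue board and black heat sink: leave it.
- tape_roll: Yellow tape roll lying flat, 90 mm across, 48 mm high; leave it.
- tweezers: Steel tweezers, 110 mm long; leave them.
Mind the look-alikes: they are no part of the job. Of the things like the module, leave any that is orange or yellow; of the rest the smaller one is meant.

How it is judged (in metres and radians):
On the way:
1. the tube has moved on to the next hole and the button has popped out in it (value of joint tube between 0.034 and 0.066 m and value of joint button below 0.0015 m), for 0.3 s.
At the end, for the whole second after the job is handed in: Button out (under 1.5 mm in) in the next hole (tube travel 34 to 66 mm); white module at rest flat on the bed (within 2.5 mm, tilt under 0.06 rad) between the jaws, centre at holder x -80 to -36 mm and within 22 mm of y = 45 mm, long side along holder x within 0.35 rad (all of step 1 and x of module in the frame of holder between -0.08 and -0.036 m and y of module in the frame of holder between 0.023 and 0.067 m and z of module in the frame of holder below 0.0125 m and angle between module's own z axis and vertical below 0.06 rad and angle between the x axis of module and the x axis of holder, either way round below 0.35 rad and linear speed of module below 0.02 m/s); the robot touches nothing.
It fails at once if the tube is forced against its latch (tooth loaded with more than 16 N) (contact force between tooth and anything else above 16 N).
It fails at once if another thing on the bench is shifted by more than 30 mm (distance of any of module_done, tape_roll, tweezers from where it was at the start of the episode above 0.03 m).
It also fails if it takes over 61 s, if anything falls off the work surface, if the arm or the gripper's body presses on something with over 40 N, if the wrist force passes 120 N, or if a joint passes its speed limit or range.

## Robot

A 7-joint arm with a two-finger parallel gripper is mounted at the origin on the work surface. World frame = base frame: x ahead of the robot, y to its left, z up, the work surface at z = 0. Lengths are in m, angles in degrees, forces in N, time in s.
With the tool pointing down it reaches from about 0.425 to 0.875 m from the base axis. Payload 4.7 kg.
Tool frame: the origin (TCP) lies on the centre line of the jaws, within the pads' length; the fingertips stand 25 mm ahead of it and the grasp point (between the pads) lies 6 mm ahead of it; z points along the fingers, y is the direction in which the jaws open and shut (so a half turn about z gives the same grasp; the last joint's range is limited). The gripper opens to 87 mm and grips with 3 to 60 N. Pads are 19 mm wide; open, the fingers measure 117 mm over their backs; the gripper's body (75 mm by 190 mm) begins 51 mm behind the grasp point.
Start: joints at [-71.786, 18.392, -4.016, 83.108, 1.295, 78.541, -3.26], TCP at [0.194, 0.62, 0.248] pointing down, gripper open.
Joint ranges: [-163.93, 163.93], [-17.29, 119.83], [-79.2, 71.16], [3.27, 140.29], [-89.18, 269.18], [5.43, 117.66], [-154.24, 154.24]. Speed limits (degrees/s): [147.25, 147.25, 180, 180, 180, 180, 180].

## Interface

Orientations are given as [roll, pitch, yaw] about the fixed x, y, z axes, in that order (R = Rz(yaw) Ry(pitch) Rx(roll)).
In Python, from cell import env gives the robot as it stands.
- The arm moves only by the shell command python3 -m creep 'ROWS' [OPENING] [FORCE]. ROWS is JSON, a list of rows, each an object of numbers: "tx", "ty", "tz": the shift along the tool's x, y, z in m; "rx", "ry", "rz": the turn, a rotation vector about the tool's x, y, z in degrees. In form: [{"tx": .., "ty": .., "tz": .., "rx": .., "ry": .., "rz": ..}, ...]. A call has 1 to 20 rows; each row shifts and turns the commanded pose from where the row before left it, along the tool's axes as they then stand; what a row does not reach is not made up. A row lasts 1/8 s, in which the tool goes at most 62.5 mm and 10.7 degrees, less where a joint would pass 70% of its speed; a pose out of reach is approached as far as the arm can. A call is refused whole if a number of a shift passes 0.0625 or a number of a turn 10.7, either way. A call with a gripper value outside its range is refused whole. OPENING is the finger opening in m, from 0 to 0.087, set as the call begins (- or left out, the last holds). The fingers move at their own pace and stop on an object; FORCE is the grip in N (left out, the last holds). Time passes only in rows, so rows that do not move let the fingers close. It gives the time, the measured TCP pose, the force and the opening at its end, in the units of the state.
- env.get_obs(): the state, without advancing time (a new reading comes with each control period).
- env.read_camera(name): name is "scene" or "top" or "wrist"; returns a dict with "pixels" (420x560x3 uint8, red, green, blue), "intrinsics" (3x3 intrinsics, pixels), "R" (3x3) and "t" (3): a world point X has camera coordinates R X + t. Camera axes: x right, y down, z forward; pixel columns grow to the right and rows downward; lengths in m; the calibration is good to about 2 mm. The wrist camera is an equidistant fisheye: a pixel r from the principal point sees the ray r / f radians off the axis. A picture is of the moment at which its call begins. There is no depth.
- env.sign_off(): hands the job in, once; it reports no verdict.
The state is a dict: "time_s": time; "qpos": joint angles; "joint_velocities": joint speeds; "effort": joint torques, N m; "tool_pos": TCP position; "tool_rot": TCP orientation; "force": force on the tool from outside, world axes, zero at the start; "wrist_torque": the same for the moment, N m; "grip_width": finger opening in m.
Only numpy, scipy, OpenCV 4.12 (cv2) and the standard library are available. Lean on these libraries where they do the work, as an engineer would, in place of code of your own. Each camera call takes 0.05 s, during which the arm holds its last target.

## Working session

There is one attempt and no reset: what is moved stays moved. The work goes in short steps, Python scripts to look and compute and a shell command to move; the robot and the scene stay as the last step left them, time stands still between calls to the robot, and variables do not carry over. Pictures are saved under pics/ and viewed, and the job is handed in when it is done.

```bash
ls; mkdir -p pics
python3 - <<'E'
from cell import env
import cv2,numpy as np
o=env.get_obs()
print({k:np.round(v,3).tolist() for k,v in o.items()})
for n in ["scene","top","wrist"]:
    c=env.read_camera(n); cv2.imwrite(f"pics/{n}0.png",c["pixels"][:,:,::-1])
    np.savez(f"pics/{n}0.npz",**c); print(n,np.round(c["intrinsics"],1).tolist(),np.round(c["R"],3).tolist(),np.round(c["t"],3))
E
```

```text
pics
{'time_s': 0.0, 'qpos': [-71.786, 18.437, -4.015, 83.174, 1.294, 78.541, -3.261], 'joint_velocities': [0.042, -0.053, 0.022, -0.024, -0.065, 0.082, 0.018], 'effort': [0.0, -49.13, -0.404, -31.252, -0.064, 0.044, 0.0], 'tool_pos': [0.194, 0.62, 0.246], 'tool_rot': [-179.893, 0.005, 162.594], 'force': [0.012, 0.312, -0.098], 'wrist_torque': [0.037, 0.001, 0.013], 'grip_width': 0.087}
scene [[430.4, 0.0, 280.4], [0.0, 430.4, 212.5], [0.0, 0.0, 1.0]] [[-0.686, 0.727, -0.014], [0.496, 0.454, -0.74], [-0.532, -0.515, -0.672]] [ 0.323 -0.225  1.451]
top [[390.9, 0.0, 276.6], [0.0, 390.9, 207.6], [0.0, 0.0, 1.0]] [[0.005, -1.0, -0.022], [-0.994, -0.002, -0.112], [0.111, 0.022, -0.994]] [0.046 0.533 0.926]
wrist [[325.2, 0.0, 280.2], [0.0, 325.2, 209.8], [0.0, 0.0, 1.0]] [[0.3, 0.954, -0.0], [0.917, -0.288, 0.275], [0.262, -0.083, -0.962]] [-0.649 -0.034  0.39 ]
```

View pics/scene0.png

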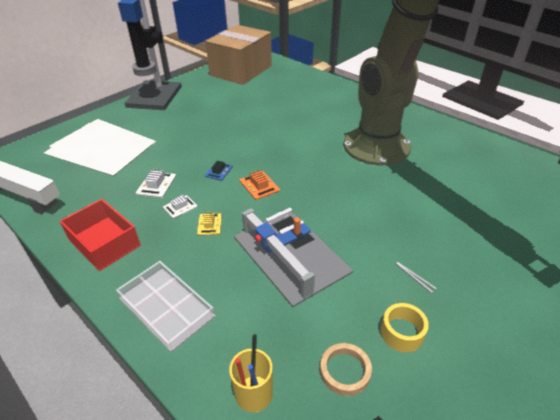

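View pics/top0.png

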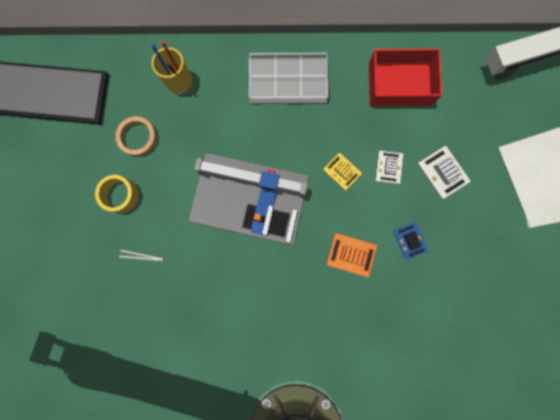

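View pics/wrist0.png

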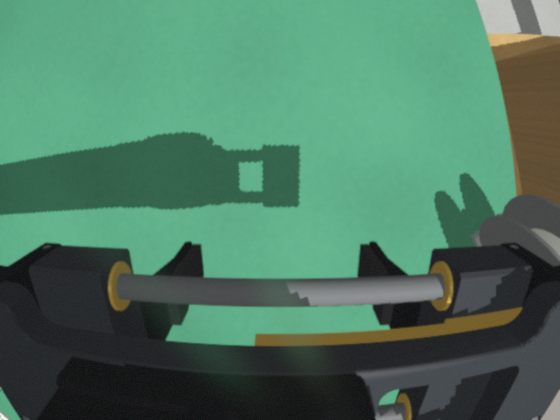

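Run:
```python
import cv2,numpy as np
a=cv2.imread("pics/top0.png")[145:255,180:320]; cv2.imwrite("pics/c1.png",cv2.resize(a,None,fx=5.6,fy=5.4,interpolation=cv2.INTER_CUBIC))
a=cv2.imread("pics/top0.png")[135:285,320:480]; cv2.imwrite("pics/c2.png",cv2.resize(a,None,fx=4,fy=4,interpolation=cv2.INTER_CUBIC))
a=cv2.imread("pics/scene0.png")[195:305,225:365]; cv2.imwrite("pics/c3.png",cv2.resize(a,None,fx=5.6,fy=5.4,interpolation=cv2.INTER_CUBIC))
```

```text
(no output)
```

View pics/c1.png

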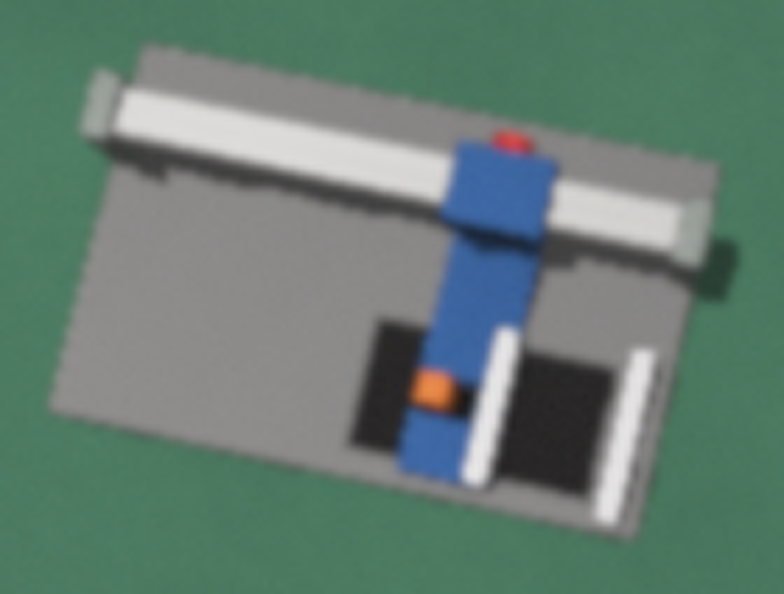

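View pics/c2.png

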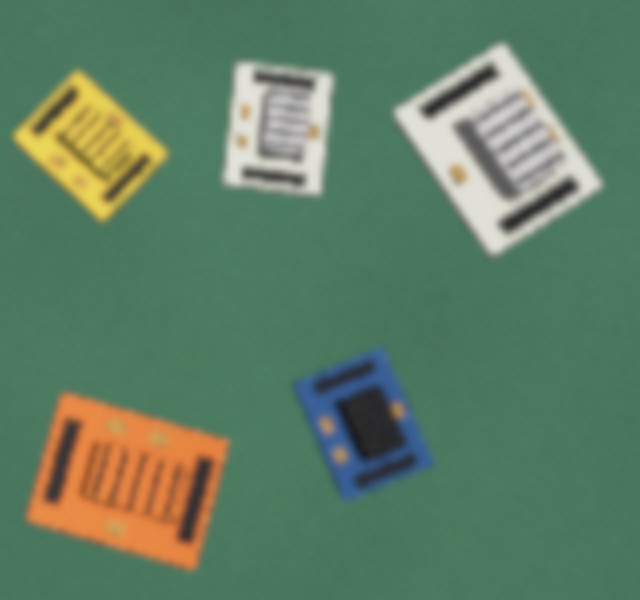

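View pics/c3.png

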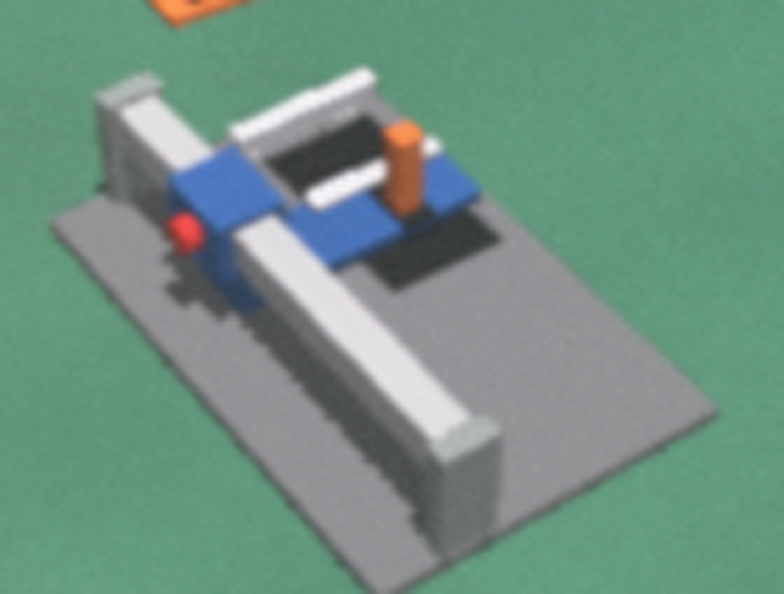

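```bash
cat > h.py <<'E'
import numpy as np,cv2
from scipy.optimize import least_squares
def load(n): return dict(np.load(n))
def proj(c,X):
    p=c["R"]@np.asarray(X).T+np.asarray(c["t"]).reshape(3,1); p=c["intrinsics"]@p; return (p[:2]/p[2]).T
def ray(c,uv,z):
    d=c["R"].T@np.linalg.inv(c["intrinsics"])@np.array([uv[0],uv[1],1.]); o=-c["R"].T@c["t"]
    return o+d*(z-o[2])/d[2]
E
python3 - <<'E'
from h import *
T=load("pics/top0.npz");S=load("pics/scene0.npz")
ct=lambda x,y:((x+.5)/5.6-.5+180,(y+.5)/5.4-.5+145); cs=lambda x,y:((x+.5)/5.6-.5+225,(y+.5)/5.4-.5+195)
top=[((135,-90,10),ct(146,45)),((-135,-90,10),ct(718,163)),((-135,90,10),ct(633,538)),((135,90,10),ct(50,410))]
sc=[((-135,-90,10),cs(52,222)),((135,90,10),cs(715,410))]
def tf(p,X):
    c,s=np.cos(p[2]),np.sin(p[2]);X=np.array(X)/1000.
    return np.c_[c*X[:,0]-s*X[:,1]+p[0],s*X[:,0]+c*X[:,1]+p[1],X[:,2]]
def fit(sets):
    f=lambda p:np.concatenate([(proj(C,tf(p,[a for a,_ in s]))-np.array([b for _,b in s])).ravel() for C,s in sets])
    r=least_squares(f,[.5,.05,1.4]);return r.x,r.fun
for sets in ([(T,top)],[(T,top),(S,sc)]):
    p,e=fit(sets);print(p[:2],np.degrees(p[2]),e.round(1))
np.save("pics/holder.npy",p)
# heights: tube top z78, tube corners top image
q=np.mean([ray(T,ct(*k),.078)for k in[(459,142),(555,162),(540,237),(440,212)]],0)
c,s=np.cos(p[2]),np.sin(p[2]);L=lambda w:np.array([[c,s],[-s,c]])@(w[:2]-p[:2])
print("tube",q,L(q))
q=ray(T,ct(434,387),.070);print("post",q,L(q))
# holder end block tops from both
for k in[(103,100),(695,222)]: q=ray(T,ct(*k),.076);print("blk",L(q))
# triangulate post: scene
q=ray(S,cs(403,132),.070);print("post scene",q,L(q))
q=ray(S,cs(227,190),.078);print("tube scene",q,L(q))
# modules
cm=lambda x,y:((x+.5)/4-.5+320,(y+.5)/4-.5+135)
P=np.array([ray(T,cm(*k),.006)for k in[(238,62),(333,73),(322,195),(223,184)]]);print(P.round(4),np.linalg.norm(np.roll(P,1,0)-P,axis=1),P.mean(0))
d=P[0]-P[3]+P[1]-P[2];print("long yaw",np.degrees(np.arctan2(d[1],d[0])))
d=P[1]-P[0]+P[2]-P[3];print("short yaw",np.degrees(np.arctan2(d[1],d[0])))
E
```

```text
[0.55993102 0.11901924] 77.56461141286847 [-0.7 -0.8  0.8 -0.1  0.6  0.5 -0.8  0.4]
[0.56017772 0.11913749] 77.42852684390893 [-0.6 -1.   0.8 -0.1  0.4  0.5 -0.8  0.1 -0.9 -0.5  1.  -0.3]
tube [0.59379895 0.06561978 0.078     ] [-0.04491673 -0.04446369]
post [0.5078147  0.09231574 0.07      ] [-0.0375759   0.04526967]
blk [ 0.12749487 -0.04648895]
blk [-0.12829244 -0.04826153]
post scene [0.50763116 0.09177648 0.07      ] [-0.03814218  0.04533145]
tube scene [0.59427728 0.06648466 0.078     ] [-0.04396847 -0.0447423 ]
[[ 0.6828 -0.2112  0.006 ]
 [ 0.6756 -0.2708  0.006 ]
 [ 0.5974 -0.2615  0.006 ]
 [ 0.6043 -0.1999  0.006 ]] [0.07926414 0.06002461 0.07877341 0.06199141] [ 0.64004269 -0.2358728   0.006     ]
long yaw -7.473107665677153
short yaw -96.64897978586976
```

Named candidates in the top view: white small (390,166), white large (445,171), yellow (342,171), orange (352,255), blue finished (410,240). In the enlarged crop the small white one with the silver sink measures 79x61 mm, so it is the one meant. The red button shows at about (271,170), the orange post at (257,216), and the fixed jaw is at the right end. Next I move above the tube.

```bash
R=1; python3 -m creep '[{"tx":-0.0457,"ty":-0.0341,"tz":0.0083},{"tx":-0.0457,"ty":-0.0341,"tz":0.0083},{"tx":-0.0457,"ty":-0.0341,"tz":0.0083},{"tx":-0.0457,"ty":-0.0341,"tz":0.0083},{"tx":-0.0457,"ty":-0.0341,"tz":0.0083},{"tx":-0.0457,"ty":-0.0341,"tz":0.0083},{"tx":-0.0457,"ty":-0.0341,"tz":0.0083},{"tx":-0.0457,"ty":-0.0341,"tz":0.0083},{"tx":-0.0457,"ty":-0.0341,"tz":0.0083},{"tx":-0.0457,"ty":-0.0341,"tz":0.0083},{"tx":-0.0457,"ty":-0.0341,"tz":0.0083},{"tx":-0.0457,"ty":-0.0341,"tz":0.0083},{"rz":10.64},{"rz":10.64},{"rz":10.64},{"rz":10.64},{"rz":10.64},{"rz":10.64},{"rz":10.64},{"rz":10.64}]' 0.087 15
python3 - <<'E'
from cell import env
import cv2,numpy as np
o=env.get_obs()
print({k:np.round(v,4).tolist() for k,v in o.items() if k in('time_s','qpos','tool_pos','tool_rot','force')})
c=env.read_camera("wrist"); cv2.imwrite(f"pics/w1.png",c["pixels"][:,:,::-1]);np.savez("pics/w1.npz",**c)
E
```

```text
{'time_s': 0.15, 'qpos': [-71.7864, 18.4296, -4.0163, 83.1577, 1.2951, 78.5427, -3.2605], 'tool_pos': [0.1944, 0.6199, 0.2467], 'tool_rot': [-179.9152, 0.005, 162.596], 'force': [-0.4991, -0.4686, -0.2961]}$[0]: bad value
```

View pics/w1.png

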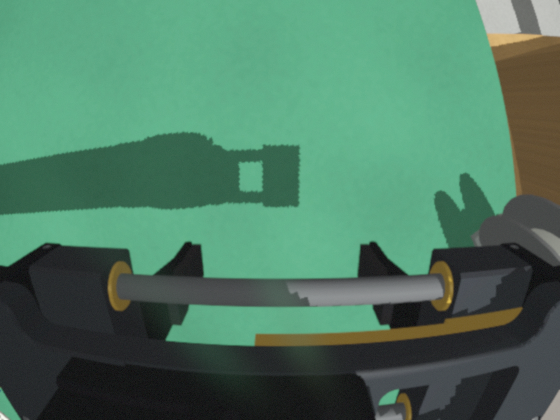

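Nothing moved: the call was refused with "bad value". All six keys are probably required, so I'll write the rows out in full.

```bash
python3 -m creep '[{"tx":-0.046,"ty":-0.034,"tz":0.008,"rx":0,"ry":0,"rz":0},{"tx":-0.046,"ty":-0.034,"tz":0.008,"rx":0,"ry":0,"rz":0},{"tx":-0.046,"ty":-0.034,"tz":0.008,"rx":0,"ry":0,"rz":0},{"tx":-0.046,"ty":-0.034,"tz":0.008,"rx":0,"ry":0,"rz":0},{"tx":-0.046,"ty":-0.034,"tz":0.008,"rx":0,"ry":0,"rz":0},{"tx":-0.046,"ty":-0.034,"tz":0.008,"rx":0,"ry":0,"rz":0},{"tx":-0.046,"ty":-0.034,"tz":0.008,"rx":0,"ry":0,"rz":0},{"tx":-0.046,"ty":-0.034,"tz":0.008,"rx":0,"ry":0,"rz":0},{"tx":-0.046,"ty":-0.034,"tz":0.008,"rx":0,"ry":0,"rz":0},{"tx":-0.046,"ty":-0.034,"tz":0.008,"rx":0,"ry":0,"rz":0},{"tx":-0.046,"ty":-0.034,"tz":0.008,"rx":0,"ry":0,"rz":0},{"tx":-0.043,"ty":-0.034,"tz":0.008,"rx":0,"ry":0,"rz":0},{"tx":0,"ty":0,"tz":0,"rx":0,"ry":0,"rz":10.6},{"tx":0,"ty":0,"tz":0,"rx":0,"ry":0,"rz":10.6},{"tx":0,"ty":0,"tz":0,"rx":0,"ry":0,"rz":10.6},{"tx":0,"ty":0,"tz":0,"rx":0,"ry":0,"rz":10.6},{"tx":0,"ty":0,"tz":0,"rx":0,"ry":0,"rz":10.6},{"tx":0,"ty":0,"tz":0,"rx":0,"ry":0,"rz":10.6},{"tx":0,"ty":0,"tz":0,"rx":0,"ry":0,"rz":10.6},{"tx":0,"ty":0,"tz":0,"rx":0,"ry":0,"rz":10.6}]' 0.087 15
python3 - <<'E'
from cell import env
import cv2,numpy as np
c=env.read_camera("wrist"); cv2.imwrite(f"pics/w2.png",c["pixels"][:,:,::-1]);np.savez("pics/w2.npz",**c)
o=env.get_obs()
print({k:np.round(v,4).tolist() for k,v in o.items() if k in('time_s','qpos','tool_pos','tool_rot','force')})
E
```

```text
time_s: 2.7
tool_pos: [0.5961, 0.0668, 0.1514]
tool_rot: [-180.0, 0.0, 77.5]
force: [-0.1, -0.8, -0.8]
grip_width: 0.087
{'time_s': 2.75, 'qpos': [-38.2239, 18.0369, 35.1193, 98.5666, -11.1633, 66.9302, -12.8847], 'tool_pos': [0.5962, 0.0668, 0.1513], 'tool_rot': [-179.9867, 0.0043, 77.1422], 'force': [0.2216, -0.5322, 0.3512]}
```

View pics/w2.png

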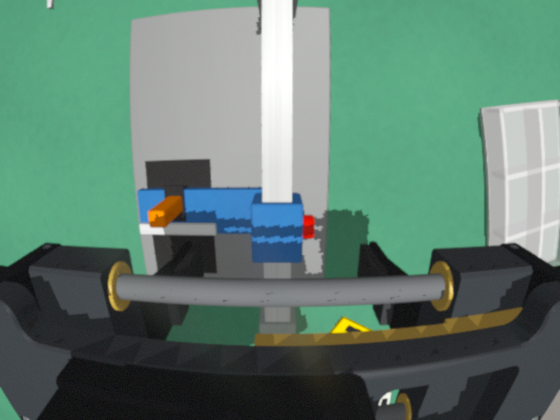

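The wrist view shows the tube top at about (277,229), the button at (308,227) and the post top at (158,215). I'll locate those points with the fisheye model.

```bash
cat >> h.py <<'E'
def wray(c,uv,z):
    K=c["intrinsics"]; a=np.array([(uv[0]-K[0,2])/K[0,0],(uv[1]-K[1,2])/K[1,1]]); r=np.linalg.norm(a)
    d=c["R"].T@np.array([*(a/r*np.sin(r)),np.cos(r)]); o=-c["R"].T@c["t"]
    return o+d*(z-o[2])/d[2]
p=np.array([0.5601,0.1191,np.radians(77.45)])
def L(w):
    c,s=np.cos(p[2]),np.sin(p[2]);return np.array([[c,s],[-s,c]])@(np.array(w)[:2]-p[:2])
def W(l):
    c,s=np.cos(p[2]),np.sin(p[2]);return np.array([[c,-s],[s,c]])@np.array(l)+p[:2]
E
python3 - <<'E'
from h import *
im=cv2.imread("pics/w2.png");c=load("pics/w2.npz")
hsv=cv2.cvtColor(im,cv2.COLOR_BGR2HSV)
cv2.imwrite("pics/w2c.png",cv2.resize(im[180:280,130:330],None,fx=4,fy=4,interpolation=cv2.INTER_CUBIC))
for k,z in [((251,195),.078),((301,194),.078),((303,262),.078),((251,262),.078)]: print(L(wray(c,k,z)))
m=cv2.inRange(hsv,(0,180,120),(4,255,255))[:,290:330];ys,xs=np.nonzero(m);print("red",xs.min()+290,xs.max()+290,ys.min(),ys.max(),L(wray(c,(xs.max()+290,ys.mean()),.060)))
print("post",L(wray(c,(152,216),.07)))
print("base corners",[L(wray(c,k,.01)) for k in((131,20),(330,9))])
print("tcp",L([.5962,.0668]),"bar edges",[L(wray(c,k,.07)) for k in((261,100),(290,100),(262,170),(291,170))])
E
```

```text
[-0.017989   -0.02791098]
[-0.01733452 -0.06126573]
[-0.06700987 -0.06365716]
[-0.06703504 -0.02651402]
red 304 313 216 237 [-0.04648421 -0.07185167]
post [-0.03527605  0.04780348]
base corners [array([0.13294333, 0.08896862]), array([ 0.13193128, -0.09030988])]
tcp [-0.04320616 -0.0466018 ] bar edges [array([ 0.04505841, -0.03472253]), array([ 0.044986  , -0.05392422]), array([-0.002397 , -0.0350366]), array([-0.00242553, -0.05475464])]
```

View pics/w2c.png

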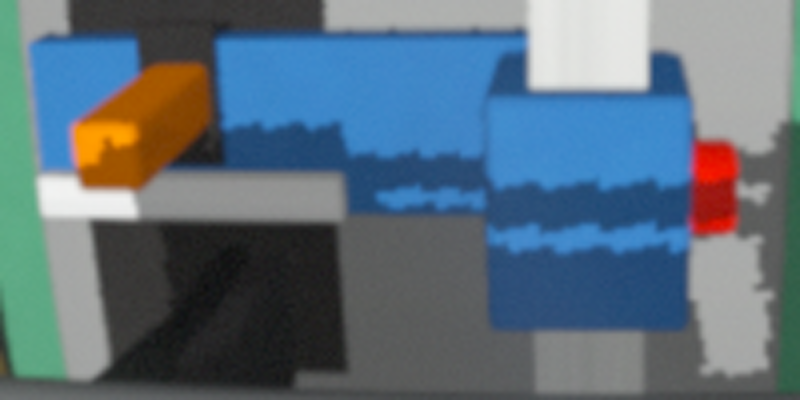

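```bash
python3 -m creep '[{"tx":-0.0015,"ty":-0.0005,"tz":0.02,"rx":0,"ry":0,"rz":0},{"tx":0,"ty":0,"tz":0.02,"rx":0,"ry":0,"rz":0},{"tx":0,"ty":0,"tz":0.02,"rx":0,"ry":0,"rz":0},{"tx":0,"ty":0,"tz":0.015,"rx":0,"ry":0,"rz":0},{"tx":0,"ty":0,"tz":0.01,"rx":0,"ry":0,"rz":0},{"tx":0,"ty":0,"tz":0,"rx":0,"ry":0,"rz":0}]' 0.087 15
```

```text
time_s: 3.5
tool_pos: [0.595, 0.0652, 0.0657]
tool_rot: [-179.9, 0.0, 77.8]
force: [0.5, -0.1, 0.7]
grip_width: 0.0868
```

```bash
python3 -m creep '[{"tx":0,"ty":0,"tz":0,"rx":0,"ry":0,"rz":0},{"tx":0,"ty":0,"tz":0,"rx":0,"ry":0,"rz":0},{"tx":0,"ty":0,"tz":0,"rx":0,"ry":0,"rz":0},{"tx":0,"ty":0,"tz":0,"rx":0,"ry":0,"rz":0},{"tx":0,"ty":0,"tz":0,"rx":0,"ry":0,"rz":0},{"tx":0,"ty":0,"tz":0,"rx":0,"ry":0,"rz":0}]' 0 20
python3 - <<'E'
from cell import env
import cv2,numpy as np
c=env.read_camera("wrist"); cv2.imwrite(f"pics/w3.png",c["pixels"][:,:,::-1])
E
```

```text
time_s: 4.25
tool_pos: [0.5949, 0.0656, 0.0668]
tool_rot: [-179.9, -0.0, 77.8]
force: [-2.4, 0.2, 3.7]
grip_width: 0.0386
```

View pics/w3.png

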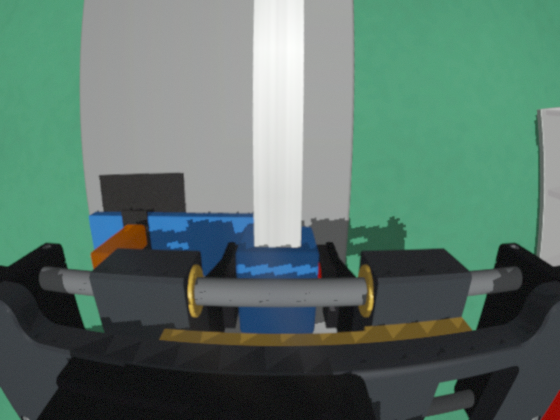

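Opening is 38.6 mm, so the button is fully in (36 + 2.5 mm). I'll test with a small slide first.

```bash
python3 -m creep '[{"tx":0.001,"ty":0,"tz":0,"rx":0,"ry":0,"rz":0},{"tx":0.001,"ty":0,"tz":0,"rx":0,"ry":0,"rz":0},{"tx":0.001,"ty":0,"tz":0,"rx":0,"ry":0,"rz":0}]' 0 20
```

```text
time_s: 4.68
tool_pos: [0.5953, 0.0677, 0.0667]
tool_rot: [-179.9, 0.0, 77.8]
force: [-4.1, -1.6, 5.5]
grip_width: 0.0387
```

```bash
python3 -m creep '[{"tx":0.002,"ty":0,"tz":0,"rx":0,"ry":0,"rz":0},{"tx":0.002,"ty":0,"tz":0,"rx":0,"ry":0,"rz":0},{"tx":0.003,"ty":0,"tz":0,"rx":0,"ry":0,"rz":0},{"tx":0.003,"ty":0,"tz":0,"rx":0,"ry":0,"rz":0},{"tx":0.003,"ty":0,"tz":0,"rx":0,"ry":0,"rz":0},{"tx":0.003,"ty":0,"tz":0,"rx":0,"ry":0,"rz":0},{"tx":0.003,"ty":0,"tz":0,"rx":0,"ry":0,"rz":0},{"tx":0.003,"ty":0,"tz":0,"rx":0,"ry":0,"rz":0},{"tx":0.002,"ty":0,"tz":0,"rx":0,"ry":0,"rz":0},{"tx":0,"ty":0,"tz":0,"rx":0,"ry":0,"rz":0}]' 0 20
```

```text
time_s: 5.92
tool_pos: [0.6006, 0.0916, 0.0667]
tool_rot: [-179.9, 0.0, 77.8]
force: [-3.8, -0.8, 5.9]
grip_width: 0.0387
```

```bash
python3 -m creep '[{"tx":0,"ty":0,"tz":0,"rx":0,"ry":0,"rz":0},{"tx":0,"ty":0,"tz":0,"rx":0,"ry":0,"rz":0},{"tx":0,"ty":0,"tz":0,"rx":0,"ry":0,"rz":0},{"tx":0,"ty":0,"tz":-0.01,"rx":0,"ry":0,"rz":0},{"tx":0,"ty":0,"tz":-0.025,"rx":0,"ry":0,"rz":0},{"tx":0,"ty":0,"tz":-0.03,"rx":0,"ry":0,"rz":0},{"tx":0.002,"ty":-0.03,"tz":0,"rx":0,"ry":0,"rz":0},{"tx":0.003,"ty":-0.03,"tz":0,"rx":0,"ry":0,"rz":0},{"tx":0.003,"ty":-0.031,"tz":0,"rx":0,"ry":0,"rz":0},{"tx":0,"ty":0,"tz":0,"rx":0,"ry":0,"rz":0}]' 0.087 20
python3 - <<'E'
from cell import env
from h import *
for n in("wrist","top"):
    c=env.read_camera(n); cv2.imwrite(f"pics/{n}4.png",c["pixels"][:,:,::-1]);np.savez(f"pics/{n}4.npz",**c)
o=env.get_obs();print(o["tool_pos"],o["tool_rot"],L(o["tool_pos"]),o["force"])
E
```

```text
time_s: 7.18
tool_pos: [0.5124, 0.1201, 0.1321]
tool_rot: [-179.9, -0.1, 77.9]
force: [-0.1, -0.4, 0.3]
grip_width: 0.0869
[0.51466892 0.1189314  0.13243521] [ 1.79907192e+02 -7.37509553e-02  7.78078029e+01] [-0.01003636  0.04430895] [-0.7136562  -0.2306178  -0.91982999]
```

View pics/wrist4.png

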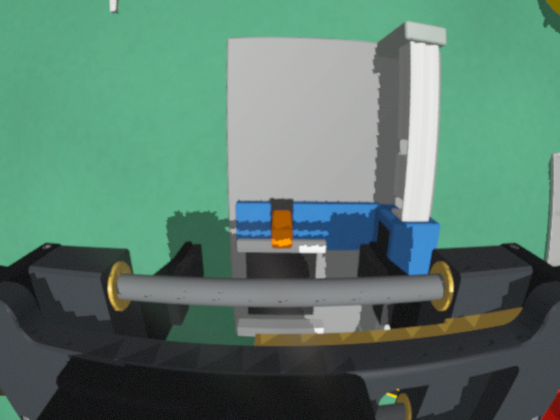

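View pics/top4.png

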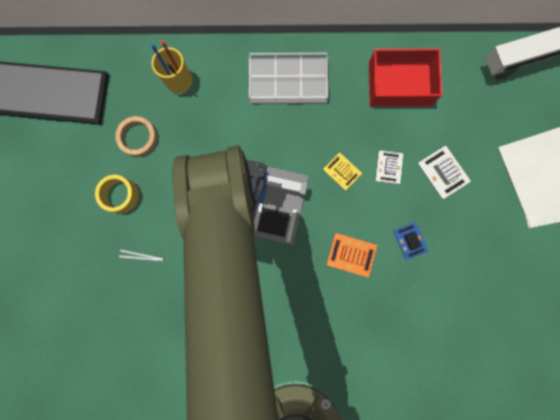

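The wrist view shows the orange post, its top at about (282,240), nearly centred between the open fingers.

Run:
```python
from cell import env
from h import *
im=cv2.imread("pics/wrist4.png");c=load("pics/wrist4.npz")
cv2.imwrite("pics/w4c.png",cv2.resize(im[190:260,240:340],None,fx=6,fy=6,interpolation=cv2.INTER_CUBIC))
for k in((273,247),(291,247),(282,240)):print(L(wray(c,k,.07)))
o=env.get_obs();print(L(o["tool_pos"]),o["tool_pos"],o["tool_rot"])
```

```text
[-0.01680205  0.05065247]
[-0.01671066  0.0387289 ]
[-0.0117721  0.0447399]
[-0.01003636  0.04430895] [0.51466892 0.1189314  0.13243521] [ 1.79907192e+02 -7.37509553e-02  7.78078029e+01]
```

View pics/w4c.png

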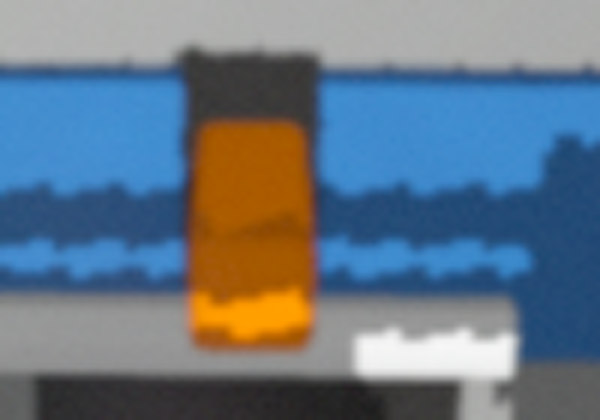

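```bash
python3 -m creep '[{"tx":0,"ty":0,"tz":0.02,"rx":0,"ry":0,"rz":0},{"tx":0,"ty":0,"tz":0.025,"rx":0,"ry":0,"rz":0},{"tx":0,"ty":0,"tz":0.02,"rx":0,"ry":0,"rz":0},{"tx":0,"ty":0,"tz":0.01,"rx":0,"ry":0,"rz":0},{"tx":0,"ty":0,"tz":0,"rx":0,"ry":0,"rz":0}]' 0.05 15
python3 -m creep '[{"tx":0,"ty":0,"tz":0,"rx":0,"ry":0,"rz":0},{"tx":0,"ty":0,"tz":0,"rx":0,"ry":0,"rz":0},{"tx":0,"ty":0,"tz":0,"rx":0,"ry":0,"rz":0},{"tx":0,"ty":0,"tz":0,"rx":0,"ry":0,"rz":0},{"tx":0,"ty":0,"tz":0,"rx":0,"ry":0,"rz":0}]' 0 15
```

```text
time_s: 7.9
tool_pos: [0.5143, 0.1182, 0.0562]
tool_rot: [-180.0, 0.1, 77.7]
force: [-0.4, 0.3, 0.2]
grip_width: 0.0517
time_s: 8.52
tool_pos: [0.5132, 0.1192, 0.0567]
tool_rot: [-179.9, -0.0, 77.8]
force: [-3.0, 0.6, 3.8]
grip_width: 0.0139
```

```bash
python3 -m creep '[{"tx":0.001,"ty":0,"tz":0,"rx":0,"ry":0,"rz":0},{"tx":0.001,"ty":0,"tz":0,"rx":0,"ry":0,"rz":0},{"tx":0.001,"ty":0,"tz":0,"rx":0,"ry":0,"rz":0}]'
python3 -m creep '[{"tx":0.001,"ty":0,"tz":0,"rx":0,"ry":0,"rz":0},{"tx":0.001,"ty":0,"tz":0,"rx":0,"ry":0,"rz":0},{"tx":0.001,"ty":0,"tz":0,"rx":0,"ry":0,"rz":0}]'
python3 -m creep '[{"tx":0.001,"ty":0,"tz":0,"rx":0,"ry":0,"rz":0},{"tx":0.001,"ty":0,"tz":0,"rx":0,"ry":0,"rz":0}]'
```

```text
time_s: 8.9
tool_pos: [0.5135, 0.1204, 0.0567]
tool_rot: [-179.9, 0.1, 77.8]
force: [-5.4, -3.0, 7.8]
grip_width: 0.0137
time_s: 9.28
tool_pos: [0.514, 0.1224, 0.0566]
tool_rot: [-179.8, 0.2, 77.7]
force: [-6.2, -4.7, 8.1]
grip_width: 0.014
time_s: 9.52
tool_pos: [0.5144, 0.1244, 0.0566]
tool_rot: [-179.8, 0.2, 77.7]
force: [-6.7, -3.8, 8.3]
grip_width: 0.014
```

```bash
python3 -m creep '[{"tx":0.001,"ty":0,"tz":0,"rx":0,"ry":0,"rz":0},{"tx":0.001,"ty":0,"tz":0,"rx":0,"ry":0,"rz":0},{"tx":0.001,"ty":0,"tz":0,"rx":0,"ry":0,"rz":0}]'
python3 - <<'E'
from cell import env
from h import *
o=env.get_obs();print(L(o["tool_pos"]),o["force"],"axial",o["force"][0]*.217+o["force"][1]*.976)
E
```

```text
time_s: 9.9
tool_pos: [0.5151, 0.1274, 0.0566]
tool_rot: [-179.8, 0.2, 77.7]
force: [-5.7, -4.4, 8.4]
grip_width: 0.0138
[-0.00170072  0.0457461 ] [-5.72891766 -4.37954594  8.42881373] axial -5.517611967591142
```

```bash
python3 -m creep '[{"tx":0.001,"ty":0,"tz":0,"rx":0,"ry":0,"rz":0},{"tx":0.001,"ty":0,"tz":0,"rx":0,"ry":0,"rz":0}]'
```

```text
time_s: 10.15
tool_pos: [0.5155, 0.1293, 0.0566]
tool_rot: [-179.8, 0.2, 77.7]
force: [-5.9, -4.5, 7.8]
grip_width: 0.014
```

```bash
python3 -m creep '[{"tx":0.001,"ty":0,"tz":0,"rx":0,"ry":0,"rz":0},{"tx":0.001,"ty":0,"tz":0,"rx":0,"ry":0,"rz":0}]'
```

```text
time_s: 10.4
tool_pos: [0.516, 0.1313, 0.0566]
tool_rot: [-179.8, 0.2, 77.7]
force: [-6.0, -3.9, 7.6]
grip_width: 0.0142
```

```bash
python3 -m creep '[{"tx":0.001,"ty":0,"tz":0,"rx":0,"ry":0,"rz":0},{"tx":0.001,"ty":0,"tz":0,"rx":0,"ry":0,"rz":0}]'
```

```text
time_s: 10.65
tool_pos: [0.5164, 0.1332, 0.0566]
tool_rot: [-179.8, 0.2, 77.7]
force: [-6.5, -4.2, 8.1]
grip_width: 0.0142
```

```bash
python3 -m creep '[{"tx":0.001,"ty":0,"tz":0,"rx":0,"ry":0,"rz":0},{"tx":0.001,"ty":0,"tz":0,"rx":0,"ry":0,"rz":0}]'
```

```text
time_s: 10.9
tool_pos: [0.5168, 0.1352, 0.0566]
tool_rot: [-179.8, 0.2, 77.7]
force: [-5.6, -4.7, 7.9]
grip_width: 0.0138
```

```bash
python3 -m creep '[{"tx":0.001,"ty":0,"tz":0,"rx":0,"ry":0,"rz":0},{"tx":0.001,"ty":0,"tz":0,"rx":0,"ry":0,"rz":0}]'
```

```text
time_s: 11.15
tool_pos: [0.5173, 0.1371, 0.0566]
tool_rot: [-179.8, 0.2, 77.7]
force: [-5.9, -4.6, 8.6]
grip_width: 0.0142
```

```bash
python3 -m creep '[{"tx":0.001,"ty":0,"tz":0,"rx":0,"ry":0,"rz":0},{"tx":0.001,"ty":0,"tz":0,"rx":0,"ry":0,"rz":0}]'
```

```text
time_s: 11.4
tool_pos: [0.5177, 0.1391, 0.0566]
tool_rot: [-179.9, 0.2, 77.7]
force: [-6.1, -4.3, 8.3]
grip_width: 0.0142
```

```bash
python3 -m creep '[{"tx":0.001,"ty":0,"tz":0,"rx":0,"ry":0,"rz":0},{"tx":0.001,"ty":0,"tz":0,"rx":0,"ry":0,"rz":0}]'
```

```text
time_s: 11.65
tool_pos: [0.5181, 0.141, 0.0566]
tool_rot: [-179.9, 0.2, 77.7]
force: [-6.2, -4.1, 8.1]
grip_width: 0.0139
```

```bash
python3 -m creep '[{"tx":0.001,"ty":0,"tz":0,"rx":0,"ry":0,"rz":0},{"tx":0.001,"ty":0,"tz":0,"rx":0,"ry":0,"rz":0}]'
```

```text
time_s: 11.9
tool_pos: [0.5186, 0.143, 0.0567]
tool_rot: [-179.9, 0.2, 77.7]
force: [-5.9, -5.2, 7.0]
grip_width: 0.0138
```

Force is steady, so I need to rule out the fingers slipping on the post. I'll check with a picture.

Run:
```python
from cell import env
from h import *
for n in("wrist","scene"):
    c=env.read_camera(n); cv2.imwrite(f"pics/{n}5.png",c["pixels"][:,:,::-1]);np.savez(f"pics/{n}5.npz",**c)
im=cv2.imread("pics/scene5.png");cv2.imwrite("pics/s5c.png",cv2.resize(im[195:305,225:365],None,fx=5,fy=5,interpolation=cv2.INTER_CUBIC))
```

```text
(no output)
```

View pics/wrist5.png

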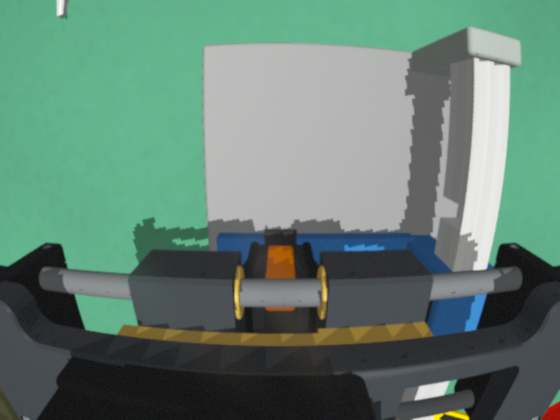

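View pics/s5c.png

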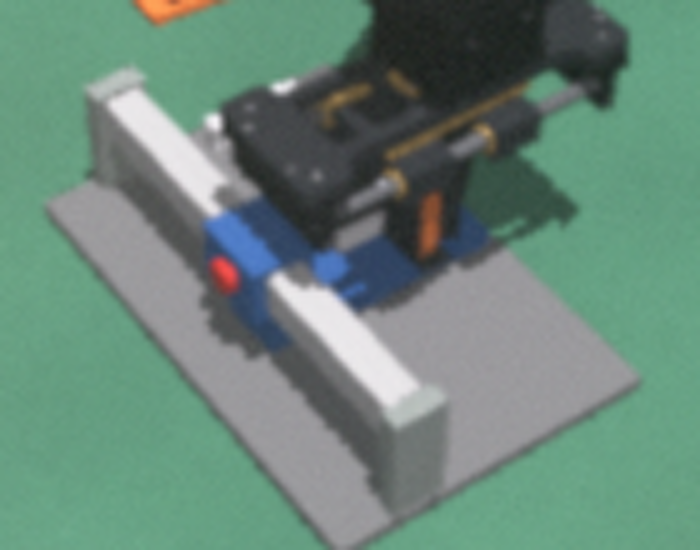

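Run:
```python
from h import *
S=load("pics/scene0.npz")
def red(f):
    im=cv2.imread(f);h=cv2.cvtColor(im,cv2.COLOR_BGR2HSV);m=cv2.inRange(h,(0,150,80),(6,255,255))|cv2.inRange(h,(172,150,80),(180,255,255))
    m[:195]=0;m[300:]=0;m[:,:240]=0;m[:,300:]=0
    # exclude orange post by keeping leftmost comp
    n,l,s,c=cv2.connectedComponentsWithStats(m);i=1+np.argmax([s[k,4] for k in range(1,n)]) if n>1 else 0
    return c[i],s[i]
for f in("pics/scene0.png","pics/scene5.png"):
    c,s=red(f);print(c,s,L(ray(S,c,.06)))
```

```text
[257.875 237.5  ] [256 235   5   6  24] [-0.04719918 -0.0645816 ]
[269.58823529 249.47058824] [268 247   4   6  17] [ 0.00260082 -0.06276154]
```

Travel by camera is 49.8 mm, which matches my estimate, so there's no slip. I'll keep feeling for the hole.

```bash
python3 -m creep '[{"tx":0.001,"ty":0,"tz":0,"rx":0,"ry":0,"rz":0},{"tx":0.001,"ty":0,"tz":0,"rx":0,"ry":0,"rz":0}]'
```

```text
time_s: 12.25
tool_pos: [0.519, 0.145, 0.0566]
tool_rot: [-179.9, 0.2, 77.7]
force: [-5.5, -5.1, 7.9]
grip_width: 0.0141
```

```bash
python3 -m creep '[{"tx":0.001,"ty":0,"tz":0,"rx":0,"ry":0,"rz":0},{"tx":0.001,"ty":0,"tz":0,"rx":0,"ry":0,"rz":0}]'
```

```text
time_s: 12.5
tool_pos: [0.5194, 0.1469, 0.0566]
tool_rot: [-179.9, 0.2, 77.7]
force: [-6.3, -5.0, 7.9]
grip_width: 0.0138
```

```bash
python3 -m creep '[{"tx":0.001,"ty":0,"tz":0,"rx":0,"ry":0,"rz":0},{"tx":0.001,"ty":0,"tz":0,"rx":0,"ry":0,"rz":0}]'
```

```text
time_s: 12.75
tool_pos: [0.5201, 0.1502, 0.0567]
tool_rot: [-179.9, 0.1, 77.7]
force: [-3.9, -1.5, 5.1]
grip_width: 0.0137
```

```bash
python3 -m creep '[{"tx":0.001,"ty":0,"tz":0,"rx":0,"ry":0,"rz":0},{"tx":0.001,"ty":0,"tz":0,"rx":0,"ry":0,"rz":0}]'
```

```text
time_s: 13.0
tool_pos: [0.5204, 0.1514, 0.0566]
tool_rot: [-179.9, 0.1, 77.8]
force: [-5.4, -3.9, 7.7]
grip_width: 0.0137
```

Drag dropped at 12.75 s, which could be the pop. I'll look before pushing further.

Run:
```python
from cell import env
from h import *
c=env.read_camera("scene"); cv2.imwrite("pics/scene6.png",c["pixels"][:,:,::-1])
im=cv2.imread("pics/scene6.png");cv2.imwrite("pics/s6c.png",cv2.resize(im[225:275,245:305],None,fx=10,fy=10,interpolation=cv2.INTER_CUBIC))
o=env.get_obs();print(o["force"],o["tool_pos"])
```

```text
[-5.78830439 -3.91971801  7.87203055] [0.52041215 0.15134591 0.05662874]
```

View pics/s6c.png

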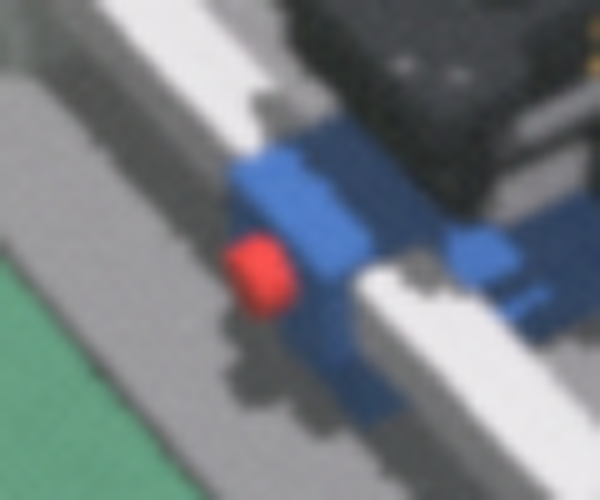

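The button at about (271,253) looks further out. I'll confirm by its size and by feel with 1.5 mm more.

```bash
python3 -m creep '[{"tx":0.001,"ty":0,"tz":0,"rx":0,"ry":0,"rz":0},{"tx":0.0005,"ty":0,"tz":0,"rx":0,"ry":0,"rz":0}]'
python3 - <<'E'
from h import *
S=load("pics/scene0.npz")
for f in("scene0","scene5","scene6"):
    im=cv2.imread(f"pics/{f}.png").astype(int)[225:265,245:285];b,g,r=im[...,0],im[...,1],im[...,2]
    w=np.clip(r-np.maximum(g,b)-20,0,None);ys,xs=np.mgrid[225:265,245:285];c=((w*xs).sum()/w.sum(),(w*ys).sum()/w.sum());print(f,w.sum(),c,L(ray(S,c,.06)))
E
```

```text
time_s: 13.3
tool_pos: [0.5206, 0.1518, 0.0566]
tool_rot: [-179.9, 0.2, 77.7]
force: [-6.5, -5.8, 9.2]
grip_width: 0.0138
scene0 3263 (np.float64(257.74685871897026), np.float64(237.37572785779957)) [-0.04774068 -0.06461421]
scene5 2425 (np.float64(269.4865979381443), np.float64(249.29278350515463)) [ 0.00198033 -0.06264642]
scene6 4020 (np.float64(270.6517412935323), np.float64(251.7810945273632)) [ 0.01026887 -0.06474852]
```

The button is out (red area 2425 → 4020) at a travel of about 58 mm, and the resistance rises as it should. I'll relax, release the post, lift and go to the module.

```bash
python3 -m creep '[{"tx":-0.002,"ty":0,"tz":0,"rx":0,"ry":0,"rz":0},{"tx":-0.002,"ty":0,"tz":0,"rx":0,"ry":0,"rz":0},{"tx":0,"ty":0,"tz":0,"rx":0,"ry":0,"rz":0}]'
python3 -m creep '[{"tx":0,"ty":0,"tz":0,"rx":0,"ry":0,"rz":0},{"tx":0,"ty":0,"tz":0,"rx":0,"ry":0,"rz":0},{"tx":0,"ty":0,"tz":0,"rx":0,"ry":0,"rz":0},{"tx":0,"ty":0,"tz":-0.02,"rx":0,"ry":0,"rz":0},{"tx":0,"ty":0,"tz":-0.03,"rx":0,"ry":0,"rz":0},{"tx":0,"ty":0,"tz":-0.03,"rx":0,"ry":0,"rz":0}]' 0.06 20
python3 -m creep '[{"tx":-0.044,"ty":0.025,"tz":0,"rx":0,"ry":0,"rz":0},{"tx":-0.044,"ty":0.025,"tz":0,"rx":0,"ry":0,"rz":0},{"tx":-0.044,"ty":0.025,"tz":0,"rx":0,"ry":0,"rz":0},{"tx":-0.044,"ty":0.025,"tz":0,"rx":0,"ry":0,"rz":0},{"tx":-0.044,"ty":0.025,"tz":0,"rx":0,"ry":0,"rz":0},{"tx":-0.044,"ty":0.025,"tz":0,"rx":0,"ry":0,"rz":0},{"tx":-0.044,"ty":0.025,"tz":0,"rx":0,"ry":0,"rz":0},{"tx":-0.044,"ty":0.025,"tz":0,"rx":0,"ry":0,"rz":0},{"tx":0,"ty":0,"tz":0,"rx":0,"ry":0,"rz":10.6},{"tx":0,"ty":0,"tz":0,"rx":0,"ry":0,"rz":10.6},{"tx":0,"ty":0,"tz":0,"rx":0,"ry":0,"rz":10.6},{"tx":0,"ty":0,"tz":0,"rx":0,"ry":0,"rz":10.6},{"tx":0,"ty":0,"tz":0,"rx":0,"ry":0,"rz":10.6},{"tx":0,"ty":0,"tz":0,"rx":0,"ry":0,"rz":10.6},{"tx":0,"ty":0,"tz":0,"rx":0,"ry":0,"rz":10.6},{"tx":0,"ty":0,"tz":0,"rx":0,"ry":0,"rz":10.6},{"tx":0,"ty":0,"tz":0,"rx":0,"ry":0,"rz":0}]' 0.06
python3 - <<'E'
from cell import env
from h import *
for n in("wrist","top"):
    c=env.read_camera(n); cv2.imwrite(f"pics/{n}7.png",c["pixels"][:,:,::-1]);np.savez(f"pics/{n}7.npz",**c)
o=env.get_obs();print(o["tool_pos"],o["tool_rot"],o["qpos"])
im=cv2.imread("pics/top7.png")[145:255,180:320]; cv2.imwrite("pics/t7c.png",cv2.resize(im,None,fx=5.6,fy=5.4,interpolation=cv2.INTER_CUBIC))
E
```

```text
time_s: 13.68
tool_pos: [0.5202, 0.1504, 0.0567]
tool_rot: [-179.9, 0.0, 77.8]
force: [-4.2, -0.7, 5.4]
grip_width: 0.0137
time_s: 14.42
tool_pos: [0.5209, 0.1505, 0.1372]
tool_rot: [180.0, 0.0, 77.8]
force: [0.5, -0.0, 0.2]
grip_width: 0.0586
time_s: 16.55
tool_pos: [0.642, -0.2356, 0.1361]
tool_rot: [180.0, 0.0, -6.9]
force: [-0.1, 0.0, 0.0]
grip_width: 0.06
[ 0.64197467 -0.23563484  0.13633304] [ 1.79986924e+02  9.91711151e-03 -6.79845545e+00] [-21.51763387  37.56474287  57.71977168  87.02903064 -32.50193066
  73.4976578  -56.60761103]
```

View pics/wrist7.png

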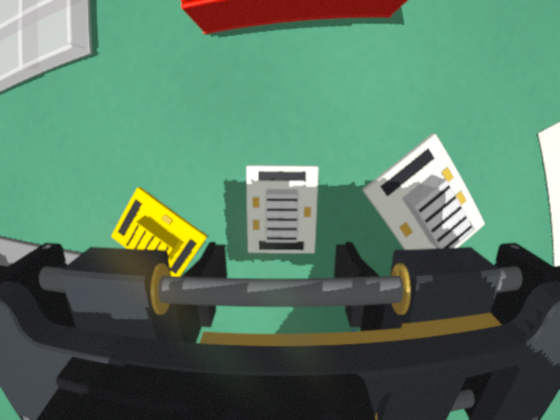

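View pics/t7c.png

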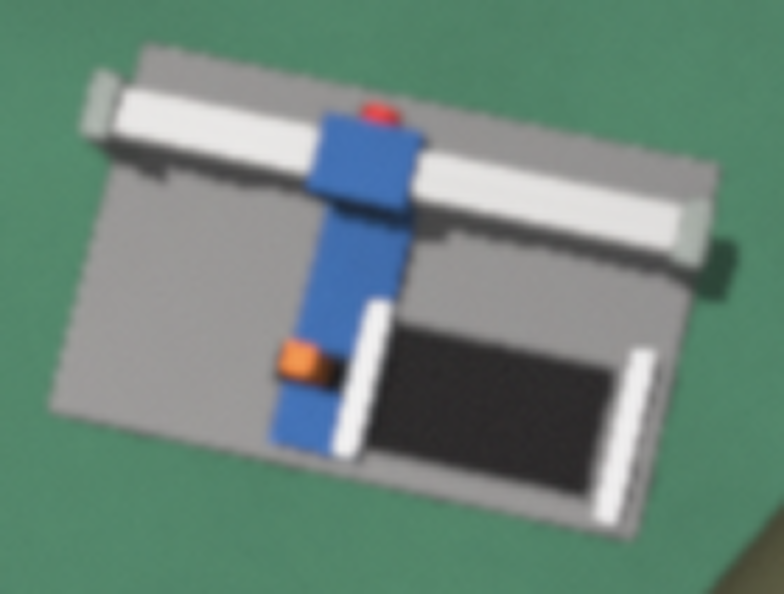

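Top view: tube latched with the button proud at about (247,165), gap wide. In the wrist view the white module's corners are (247,166), (319,166), (316,254), (247,254).

Run:
```python
from h import *
c=load("pics/wrist7.npz");T=load("pics/top7.npz")
im=cv2.imread("pics/wrist7.png");cv2.imwrite("pics/w7c.png",cv2.resize(im[155:265,235:330],None,fx=5,fy=5,interpolation=cv2.INTER_CUBIC))
P=np.array([wray(c,k,.006) for k in((247,166),(319,166),(316.5,254.5),(246.5,254.5))]);print(P,P.mean(0))
d=P[0]-P[3]+P[1]-P[2];print(np.degrees(np.arctan2(d[1],d[0])));d=P[1]-P[0]+P[2]-P[3];print(np.degrees(np.arctan2(d[1],d[0]))+90)
ct=lambda x,y:((x+.5)/5.6-.5+180,(y+.5)/5.4-.5+145)
t=L(np.mean([ray(T,ct(*k),.078)for k in[(326,112),(424,132),(408,208),(307,184)]],0));print("tube now",t)
print("jaw face ends",[L(ray(T,ct(*k),.027)) for k in((392,304),(358,456))],"fixed",[L(ray(T,ct(*k),.026)) for k in((627,350),(594,520))])
```

```text
[[ 0.68262637 -0.21291689  0.006     ]
 [ 0.67547559 -0.27240356  0.006     ]
 [ 0.59623742 -0.26318881  0.006     ]
 [ 0.60382119 -0.20063979  0.006     ]] [ 0.63954014 -0.23728726  0.006     ]
-7.743981402266824
-6.884548921813419
tube now [ 0.01223398 -0.04499348]
jaw face ends [array([-0.00692586,  0.00918496]), array([-0.00834313,  0.07997487])] fixed [array([-0.1123141 ,  0.00697807]), array([-0.11511724,  0.08531739])]
```

View pics/w7c.png

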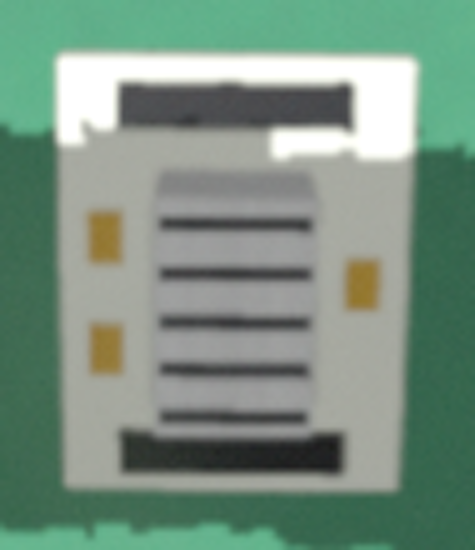

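```bash
python3 -m creep '[{"tx":-0.002,"ty":0.001,"tz":0.03,"rx":0,"ry":0,"rz":0},{"tx":0,"ty":0,"tz":0.03,"rx":0,"ry":0,"rz":0},{"tx":0,"ty":0,"tz":0.022,"rx":0,"ry":0,"rz":0},{"tx":0,"ty":0,"tz":0.012,"rx":0,"ry":0,"rz":0},{"tx":0,"ty":0,"tz":0.008,"rx":0,"ry":0,"rz":0},{"tx":0,"ty":0,"tz":0,"rx":0,"ry":0,"rz":0}]' 0.06 20
python3 -m creep '[{"tx":0,"ty":0,"tz":0,"rx":0,"ry":0,"rz":0},{"tx":0,"ty":0,"tz":0,"rx":0,"ry":0,"rz":0},{"tx":0,"ty":0,"tz":0,"rx":0,"ry":0,"rz":0},{"tx":0,"ty":0,"tz":0,"rx":0,"ry":0,"rz":0},{"tx":0,"ty":0,"tz":0,"rx":0,"ry":0,"rz":0}]' 0 20
```

```text
time_s: 17.4
tool_pos: [0.6399, -0.2366, 0.0346]
tool_rot: [180.0, -0.0, -7.0]
force: [-0.5, 1.3, 0.2]
grip_width: 0.06
time_s: 18.02
tool_pos: [0.6399, -0.2365, 0.0347]
tool_rot: [-180.0, -0.0, -7.0]
force: [-0.3, 0.5, -0.6]
grip_width: 0.026
```

```bash
python3 -m creep '[{"tx":0,"ty":0,"tz":-0.02,"rx":0,"ry":0,"rz":0},{"tx":0,"ty":0,"tz":-0.03,"rx":0,"ry":0,"rz":0},{"tx":0,"ty":0,"tz":-0.03,"rx":0,"ry":0,"rz":0},{"tx":0,"ty":0,"tz":-0.03,"rx":0,"ry":0,"rz":-10.5},{"tx":0,"ty":0,"tz":0,"rx":0,"ry":0,"rz":-10.5},{"tx":0,"ty":0,"tz":0,"rx":0,"ry":0,"rz":-10.5},{"tx":0,"ty":0,"tz":0,"rx":0,"ry":0,"rz":-10.5},{"tx":0,"ty":0,"tz":0,"rx":0,"ry":0,"rz":-10.5},{"tx":0,"ty":0,"tz":0,"rx":0,"ry":0,"rz":-10.5},{"tx":0,"ty":0,"tz":0,"rx":0,"ry":0,"rz":-10.5},{"tx":0,"ty":0,"tz":0,"rx":0,"ry":0,"rz":-10.5},{"tx":0.0335,"ty":-0.025,"tz":0,"rx":0,"ry":0,"rz":-0.5},{"tx":0.0335,"ty":-0.025,"tz":0,"rx":0,"ry":0,"rz":0},{"tx":0.0335,"ty":-0.025,"tz":0,"rx":0,"ry":0,"rz":0},{"tx":0.0335,"ty":-0.025,"tz":0,"rx":0,"ry":0,"rz":0},{"tx":0.0335,"ty":-0.025,"tz":0,"rx":0,"ry":0,"rz":0},{"tx":0.0335,"ty":-0.025,"tz":0,"rx":0,"ry":0,"rz":0},{"tx":0.0335,"ty":-0.025,"tz":0,"rx":0,"ry":0,"rz":0},{"tx":0.0335,"ty":-0.025,"tz":0,"rx":0,"ry":0,"rz":0},{"tx":0,"ty":0,"tz":0,"rx":0,"ry":0,"rz":0}]'
python3 - <<'E'
from cell import env
from h import *
c=env.read_camera("wrist"); cv2.imwrite("pics/w8.png",c["pixels"][:,:,::-1]);np.savez("pics/w8.npz",**c)
o=env.get_obs();print(o["tool_pos"],o["tool_rot"],L(o["tool_pos"]),o["force"],o["grip_width"])
E
```

```text
time_s: 20.52
tool_pos: [0.5017, 0.0719, 0.1453]
tool_rot: [-180.0, -0.1, 77.8]
force: [1.1, -0.3, -2.5]
grip_width: 0.0258
[0.50263306 0.06955568 0.14543392] [ 1.79963089e+02 -6.89661494e-02  7.76334068e+01] [-0.06084762  0.04532831] [ 0.19776324 -0.22443938 -2.0901136 ] 0.02542859127469794
```

View pics/w8.png

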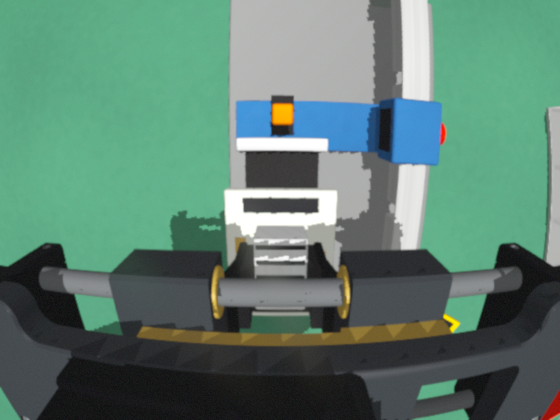

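The module is level in the grip and lined up, with both jaws clear. Lowering now.

```bash
python3 -m creep '[{"tx":0,"ty":0,"tz":0.02,"rx":0,"ry":0,"rz":0},{"tx":0,"ty":0,"tz":0.025,"rx":0,"ry":0,"rz":0},{"tx":0,"ty":0,"tz":0.025,"rx":0,"ry":0,"rz":0},{"tx":0,"ty":0,"tz":0.015,"rx":0,"ry":0,"rz":0},{"tx":0,"ty":0,"tz":0.008,"rx":0,"ry":0,"rz":0},{"tx":0,"ty":0,"tz":0.004,"rx":0,"ry":0,"rz":0},{"tx":0,"ty":0,"tz":0.0025,"rx":0,"ry":0,"rz":0},{"tx":0,"ty":0,"tz":0,"rx":0,"ry":0,"rz":0}]'
```

```text
time_s: 21.58
tool_pos: [0.5032, 0.0687, 0.0454]
tool_rot: [180.0, -0.0, 77.5]
force: [0.2, 0.7, -1.0]
grip_width: 0.026
```

```bash
python3 -m creep '[{"tx":0,"ty":0,"tz":0.001,"rx":0,"ry":0,"rz":0},{"tx":0,"ty":0,"tz":0,"rx":0,"ry":0,"rz":0}]'
python3 -m creep '[{"tx":0,"ty":0,"tz":0,"rx":0,"ry":0,"rz":0},{"tx":0,"ty":0,"tz":0,"rx":0,"ry":0,"rz":0},{"tx":0,"ty":0,"tz":0,"rx":0,"ry":0,"rz":0},{"tx":0,"ty":0,"tz":-0.01,"rx":0,"ry":0,"rz":0},{"tx":0,"ty":0,"tz":-0.03,"rx":0,"ry":0,"rz":0},{"tx":0,"ty":0,"tz":-0.04,"rx":0,"ry":0,"rz":0},{"tx":0,"ty":0,"tz":-0.04,"rx":0,"ry":0,"rz":0},{"tx":-0.05,"ty":0,"tz":-0.02,"rx":0,"ry":0,"rz":0},{"tx":-0.06,"ty":0,"tz":0,"rx":0,"ry":0,"rz":0},{"tx":-0.06,"ty":0,"tz":0,"rx":0,"ry":0,"rz":0},{"tx":-0.06,"ty":0,"tz":0,"rx":0,"ry":0,"rz":0},{"tx":-0.06,"ty":0,"tz":0,"rx":0,"ry":0,"rz":0},{"tx":0,"ty":0,"tz":0,"rx":0,"ry":0,"rz":0}]' 0.055
python3 - <<'E'
from cell import env
from h import *
for n in("scene","top"):
    c=env.read_camera(n); cv2.imwrite(f"pics/{n}9.png",c["pixels"][:,:,::-1]);np.savez(f"pics/{n}9.npz",**c)
im=cv2.imread("pics/top9.png")[145:255,180:320]; cv2.imwrite("pics/t9c.png",cv2.resize(im,None,fx=5.6,fy=5.4,interpolation=cv2.INTER_CUBIC))
im=cv2.imread("pics/scene9.png")[195:305,225:365]; cv2.imwrite("pics/s9c.png",cv2.resize(im,None,fx=5.6,fy=5.4,interpolation=cv2.INTER_CUBIC))
E
```

```text
time_s: 21.82
tool_pos: [0.5033, 0.0688, 0.0446]
tool_rot: [180.0, -0.0, 77.5]
force: [0.2, -0.2, 1.4]
grip_width: 0.0258
time_s: 23.45
tool_pos: [0.4382, -0.22, 0.185]
tool_rot: [179.9, 0.1, 76.9]
force: [-0.3, 1.0, 0.5]
grip_width: 0.0549
```

View pics/t9c.png

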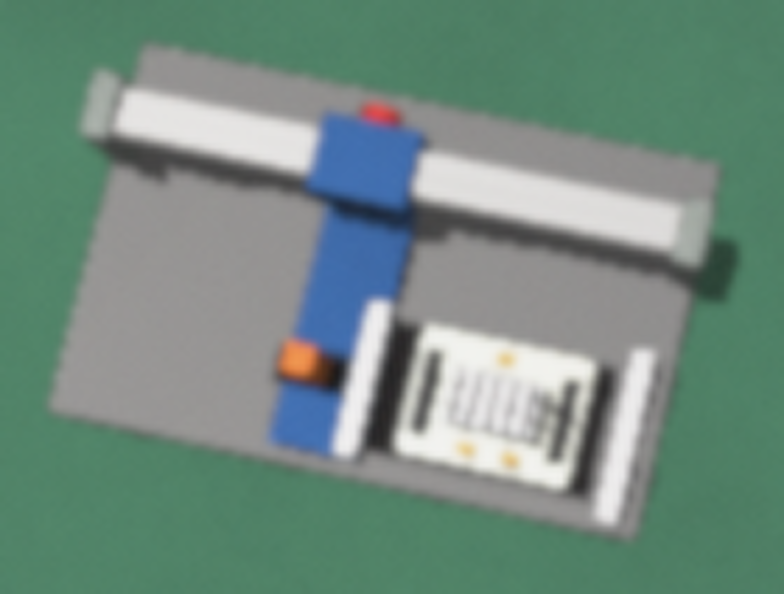

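View pics/s9c.png

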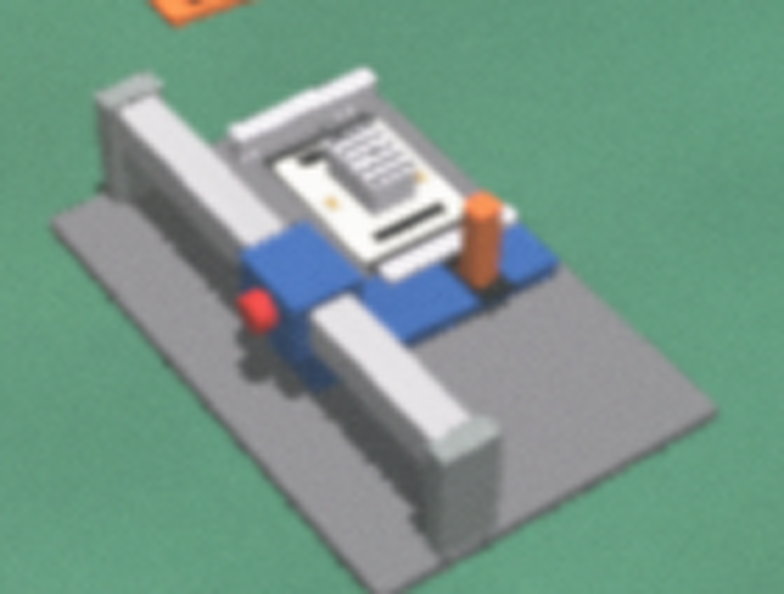

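View pics/top9.png

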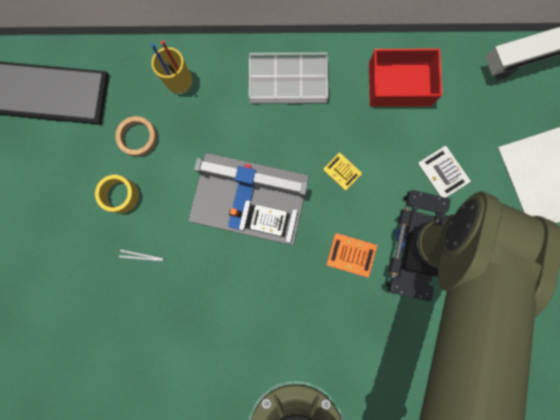

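The white module lies flat between the jaws with clear black strips at both ends (crop corners (425,323), (603,360), (570,490), (395,455)). The button is out and the other things are in place. I'll check the numbers, then hand in.

Run:
```python
from h import *
from cell import env
T=load("pics/top9.npz");ct=lambda x,y:((x+.5)/5.6-.5+180,(y+.5)/5.4-.5+145)
P=np.array([L(ray(T,ct(*k),.016)) for k in((425,323),(603,360),(570,490),(395,455))]);d=P[0]-P[1]
print(P.mean(0),np.degrees(np.arctan2(d[1],d[0])))
S=load("pics/scene0.npz")
for f in("scene0","scene9"):
    im=cv2.imread(f"pics/{f}.png").astype(int)[225:265,245:285];b,g,r=im[...,0],im[...,1],im[...,2]
    w=np.clip(r-np.maximum(g,b)-20,0,None);ys,xs=np.mgrid[225:265,245:285];c=((w*xs).sum()/w.sum(),(w*ys).sum()/w.sum());print(f,w.sum(),L(ray(S,c,.06)))
o=env.get_obs();print(o["force"],o["tool_pos"],o["time_s"])
print(env.sign_off())
```

```text
[-0.06239133  0.04394124] 0.4641856385435892
scene0 3263 [-0.04774068 -0.06461421]
scene9 3831 [ 0.01013981 -0.06463383]
[-0.14722953  0.35692335 -0.14421485] [ 0.43997983 -0.21483227  0.18444913] 23.55
the job is handed in; nothing more can be done
None
```

I widened the holder by one hole, laid the white module on the bed, and handed the job in at about 23.6 s. `sign_off` gives no verdict.

**Tube:** I squeezed the button fully in (opening 38.6 mm), slid the tube about 27 mm and let the button go. I then pulled the tube on by the spring post in 1 mm rows. The drag held at about 5.5 N, dropped, and then rose again with the tube stopped. The highest axial force I read was about 7 N, drag included, so the tooth's 16 N limit was not approached.

**Last checks:**

| Check | Result |
|---|---|
| Tube travel, by camera | 57–58 mm (allowed 34–66 mm) |
| Button out | same distance out from the tube as at the start (−64.6 mm both times) |
| Module centre in the holder frame | x = −62 mm, y = 44 mm, inside the limits |
| Module long side | 0.5° off the holder's x axis |
| Module lying flat | looks flat in both views; tilt not measured |
| Other things on the bench | tape roll and tweezers unmoved in the last top view; the arm hid the finished module there, and nothing touched it |
| Robot | clear of everything, force reading near zero |

**Refused call:** my first move was refused ("bad value") because I had left keys out of the rows. It was sent again with all six, and nothing had moved.

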